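# Carry a lapped cover plate from the draining rack to the inspection stand on a lifter

## Robot

A 6-joint arm with a two-finger parallel gripper is mounted at the origin on the work surface; the furniture and walls round the work are solid. World frame = base frame: x ahead of the robot, y to its left, z up, the work surface at z = 0. Lengths are in mm, angles in rad, forces in N, time in s.
With the tool pointing down it reaches from about 400 to 925 mm from the base axis. Payload 12.5 kg.
Tool frame: the origin (TCP) lies at the very end of the fingers, on their centre line; the grasp point (between the pads) lies 19 mm behind it; z points along the fingers, y is the line along which they close (so a half turn about z gives the same grasp; the last joint's range is limited). The gripper opens to 95 mm and grips with 3 to 60 N. Pads are 20 mm wide; open, the fingers measure 119 mm over their backs; the gripper's body (75 mm by 180 mm) begins 59 mm behind the grasp point.
Start: joints at [-1.222, 0.491, 1.559, -0, 1.092, -0.106], TCP at [274.577, -561.479, 180.561] pointing down, gripper open.
Joint ranges: [-3.1, 3.1], [-0.84, 2.19], [0.05, 2.79], [-1.13, 4.28], [0.06, 2.93], [-2.69, 2.69]. Speed limits (rad/s): [2.22, 2.22, 2.79, 3.14, 3.14, 3.14].

## Interface

Orientations are given as [roll, pitch, yaw] about the fixed x, y, z axes, in that order (R = Rz(yaw) Ry(pitch) Rx(roll)).
In Python, from cell import env gives the robot as it stands.
- The arm moves only by the tool shift_gripper, called after "Emit:" as name(argument=value, ...), one argument or row to a line, values as JSON. Schema: {"type":"object","properties":{"rows":{"type":"array","items":{"type":"array","items":{"type":"number"},"minItems":5,"maxItems":5},"minItems":1,"maxItems":5},"only":{"type":"string"},"quiet":{"type":"boolean"},"lines":{"type":"string"}},"required":["rows"],"additionalProperties":false}. rows is a list of rows, 1 to 5 of them, each of 5 numbers: dx, dy, dz in mm, then a turn about the tool's z in rad, then the opening from 0.0 (shut) to 1.0 (fully open); each row is the pose to reach, as a shift and turn from the pose commanded when the call began, along the tool's axes at that moment; what a row does not reach only later rows make up. A row lasts 1/12 s, in which the tool goes at most 41.7 mm and 0.125 rad, less where a joint would pass 70% of its speed; a pose out of reach is approached as far as the arm can. The fingers move at their own pace and stop on an object; the grip force is fixed at half the most. Time passes only in rows, so rows that do not move let the fingers close. The tool returns the time, the measured TCP pose, the force, the opening and the grip force at its end. only (a regular expression) keeps the lines of the reply that match it, lines (a string "A,B") keeps lines A to B, and quiet returns only ok. Input that does not fit is refused with a message, and nothing moves.
- env.state(): the state, without advancing time (a new reading comes with each control period).
- env.read_camera(name): name is "side" or "top"; returns (picture, depth): 480x640x3 uint8, red, green, blue; 480x640 float32, mm along the optical axis (not along the pixel's ray), 0 where there is no reading.
- env.camera_info(name): a dict with "vertical_fov" (degrees; the focal length in pixels is half the picture's height over the tangent of half this angle, whatever the lens; pixels are square), "cx", "cy" (the principal point, pixels), "dist_coeffs" ([k1, k2, p1, p2, k3] as OpenCV has them; the pictures are not rectified), "origin" and "attitude" of the camera in the world. Camera axes: x right, y down, z forward; pixel columns grow to the right and rows downward; lengths in mm; the calibration is good to about 2 mm. A picture is of the moment at which its call begins. camera_info takes no time and is no camera call.
- env.job_done(): hands the job in; it is judged then, once.
The state is a dict: "t": time; "joints": joint angles; "qvel": joint speeds; "tau": joint torques, N m; "eef_pos": TCP position; "tcp_rot": TCP orientation; "ft_force": force on the tool from outside, world axes, zero at the start; "moment": the same for the moment, N m; "opening": opening from 0.0 (shut) to 1.0 (fully open); "grip_force": force on a finger pad.
Only numpy, scipy, OpenCV 4.12 (cv2) and the standard library are available. Lean on these libraries where they do the work, as an engineer would, in place of code of your own. Each camera call takes 0.05 s, during which the arm holds its last target. There are 200 camera calls.

## Task

Take the red-handled lifter, slide its blade under the aluminium cover plate that lies on the sloping draining rack, lift the plate off on the blade, level it and set it down gently on the inspection stand, lying flat on both bars, centred to within about a centimetre and square to them. Then draw the blade out and set the lifter back down flat on the bench, clear of stand and rack. The plate's lapped face must stay clean: never touch the plate with the gripper or the arm or let it fall, and leave the tape rolls, the tappet and the ratchet where they are.

Things in the scene. Friction and masses are not known exactly. Their poses are not given: they have to be found in the camera images.
- lifter: Loose 0.22 kg lifter, lying flat, handle to the robot. Steel blade 3 mm thick, 70 wide, x = -87 to +54 mm; origin on its underside where the plate's middle belongs, x to the tip, z up. Full-width heel (front face x = -57, top z = 17 mm) keeps the plate on. Red upright handle 24 (x) by 18 (y) mm, centred at x = -75, y = 0, top z = 117 mm; grip it across y at z = 85 mm with 60 N or more.
- cover_plate: Loose flat aluminium cover plate, 100 (x) x 110 (y) x 6 mm, 0.15 to 0.25 kg, with ring mark and four dark bolt holes on its lapped upper face. Origin at the centre of its underside, z normal to it. Starts on the rack's two rails, centred between them, x pointing up the slope, its lower edge within 3 mm of the rails' lips.
- drain_rack: Fixed rack, blue base 130 x 130 x 6 mm; origin base underside centre, front is -x. Two rails, 10 wide, 8 deep, at y = +-46 mm (82 free between), rise to +x at 25 deg; plane of their tops is 125 mm above the origin. Along the slope from the middle: rails -53 to +82 mm, lips at the front end (-56 to -51) 12 mm above the rail, only cross bar +72 to +82. Open below and in front between the rails.
- inspection_stand: Fixed inspection stand: grey base 120 (x) x 130 (y) x 6 mm, two aluminium bars along x, 100 long, 10 wide, centred at y = +46 and -46 mm (82 free between), tops 50 mm above the origin. Origin base underside centre; front is -x, open between the bars at both ends. The plate belongs centred over the origin, its x along the stand's x, either way round.
- tape_rolls: Bystander: stack of amber tape rolls, 69 mm across, 68 mm high, origin at the underside centre.
- tappet: Bystander: grey steel bucket tappet, 41 mm across, 31 mm high, origin at the underside centre.
- ratchet_handle: Bystander: chrome ratchet handle lying flat, 238 mm long (along its y), 47 mm wide, 30 mm high, origin at the middle of its underside.

How it is judged (in metres and radians):
On the way, in this order (a step that is already met when the one before it is completed fails the run):
1. the plate is lifted off the draining rack on the blade (contact force between cover_plate and drain_rack below 0.05 N and contact force between cover_plate and lifter above 0.5 N and height (world z) of cover_plate above 0.14 m), for 0.2 s.
2. the plate lies flat, centred and square on both bars of the stand, free of the blade (horizontal distance between cover_plate and inspection_stand below 0.015 m and z of cover_plate in the frame of inspection_stand below 0.055 m and angle between cover_plate's own z axis and vertical below 0.06 rad and angle between the x axis of cover_plate and the x axis of inspection_stand, either way round below 0.14 rad and contact force between cover_plate and inspection_stand above 0.5 N and contact force between cover_plate and lifter below 0.05 N), for 0.2 s.
At the end, for the whole second after the job is handed in: The plate rests flat (3.5 degrees) on the stand's bars, centred within 15 mm and square within 8 degrees, free of the lifter; the lifter is released and rests flat on the bench (origin below 8 mm, level within 3.5 degrees), touching neither stand nor rack (all of step 2 and linear speed of each of cover_plate, lifter below 0.02 m/s and height (world z) of lifter below 0.008 m and angle between lifter's own z axis and vertical below 0.06 rad and contact force between lifter and inspection_stand below 0.05 N and contact force between lifter and drain_rack below 0.05 N and contact force between the fingers and lifter below 0.05 N).
It fails at once if the gripper or arm touches the plate (contact force between any of the fingers, the arm and cover_plate above 0.5 N).
It fails at once if the plate falls, tips steeply or is set down hard (height (world z) of cover_plate below 0.04 m or angle between cover_plate's own z axis and vertical above 0.75 rad or contact force between cover_plate and inspection_stand above 30 N).
It fails at once if a bystander (tape rolls, tappet or ratchet) is moved more than 30 mm (distance of any of tape_rolls, tappet, ratchet_handle from where it was at the start of the episode above 0.03 m).
It also fails if it takes over 72 s, if anything falls off the work surface, if the arm or the gripper's body presses on something with over 40 N, if the wrist force passes 120 N, or if a joint passes its speed limit or range.

## Working session

There is one attempt and no reset: what is moved stays moved. The work goes in short steps, Python scripts to look and compute and a tool call to move; the robot and the scene stay as the last step left them, time stands still between calls to the robot, and variables do not carry over. Pictures are saved under pics/ and viewed, at most 11 in all, crops included, and the job is handed in when it is done.

```bash
ls; mkdir -p pics
```

Create h.py:
```python
import numpy as np, cv2
from scipy.spatial.transform import Rotation as R
from cell import env
def K(n):
    i=env.camera_info(n); f=240/np.tan(np.radians(i["vertical_fov"])/2)
    return np.array([[f,0,i["cx"]],[0,f,i["cy"]],[0,0,1]]),np.array(i["dist_coeffs"],float),np.array(i["origin"],float),R.from_euler('xyz',i["attitude"]).as_matrix()
def rays(n,px):
    k,d,o,A=K(n); u=cv2.undistortPoints(np.array(px,float).reshape(-1,1,2),k,d).reshape(-1,2)
    return o,np.c_[u,np.ones(len(u))]@A.T
def onz(n,px,z):
    o,r=rays(n,px); return o+r*((z-o[2])/r[:,2])[:,None]
def atdepth(n,px,dep):   # depth along axis
    o,r=rays(n,px); return o+r*np.asarray(dep,float).reshape(-1,1)
def cloud(n,dep):
    v,u=np.mgrid[0:480,0:640]; P=atdepth(n,np.c_[u.ravel(),v.ravel()],dep.ravel()).reshape(480,640,3); P[dep<=0]=np.nan; return P
```

Run:
```python
from h import *
for n in ("top","side"):
    im,d=env.read_camera(n); cv2.imwrite(f"pics/{n}0.png",im[:,:,::-1]); np.savez(f"{n}0.npz",im=im,d=d)
    print(n,env.camera_info(n))
print(env.state())
```

```text
cell.py
pics
top {'vertical_fov': 53.788760071460345, 'cx': 323.13553846673886, 'cy': 241.81656209091292, 'dist_coeffs': array([-0.01183998,  0.        ,  0.        ,  0.        ,  0.        ]), 'origin': array([ 435.27260734,  -91.82647289, 1115.50306505]), 'attitude': array([-3.07072138,  0.01397942, -1.58745452])}
side {'vertical_fov': 45.438565636294754, 'cx': 323.3111481069334, 'cy': 242.17513477674996, 'dist_coeffs': array([0.04880945, 0.        , 0.        , 0.        , 0.        ]), 'origin': array([  -5.90903144, 1035.93100668,  604.02480267]), 'attitude': array([-1.94463181,  0.00520779, -2.72065756])}
{'t': 0.1, 'joints': array([-1.22161452e+00,  4.91476557e-01,  1.55938096e+00,  9.55853643e-06,
        1.09172824e+00, -1.05601052e-01]), 'qvel': array([-0.00088902, -0.00183139, -0.00134506, -0.00013803, -0.00158003,
        0.00077368]), 'tau': array([ 4.41983779e-03, -6.13623762e+01, -2.58607435e+01,  6.94348686e-02,
        4.70018294e-02, -6.19597608e-05]), 'eef_pos': array([ 274.47733978, -561.22337053,  180.03692634]), 'tcp_rot': array([-3.14060598e+00, -1.13108271e-04,  4.54778391e-01]), 'ft_force': array([ 0.1365864 , -0.18158411,  0.22907826]), 'moment': array([-0.00887132,  0.02907941,  0.03403724]), 'grip_force': 0.0, 'opening': 1.0031093712193841}
```

View pics/top0.png

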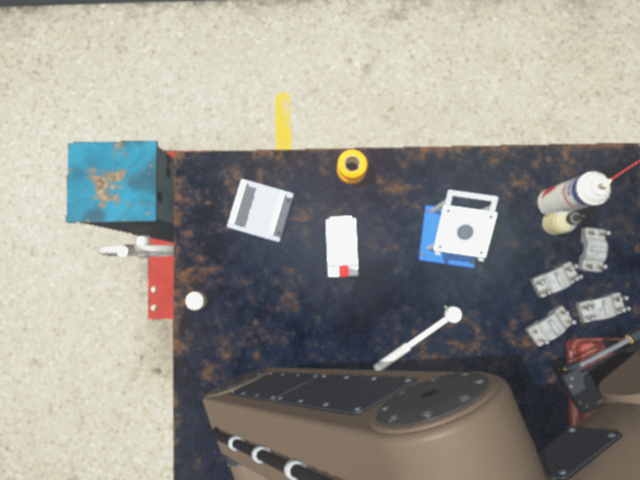

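View pics/side0.png

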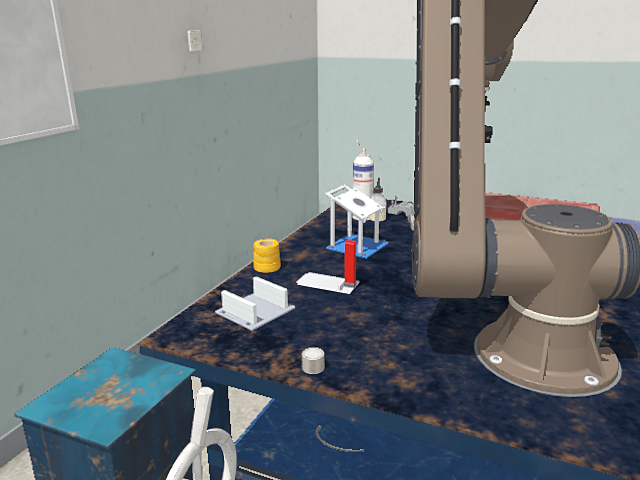

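The top view shows the stand at about (262,210), the lifter at (342,245) with its red handle at (344,271), and the tape at (352,165). The rack with the plate is at (465,232), the ratchet runs (378,367)–(455,314), and the tappet is at (195,300). The side view confirms the rack and stand are open in front, with the lifter's handle upright.

Run:
```python
from h import *
D=np.load("top0.npz"); im=D["im"]; P=cloud("top",D["d"]); hsv=cv2.cvtColor(im,cv2.COLOR_RGB2HSV)
def rect(m,name,x,y,w,h,z):
    mm=np.zeros_like(m); mm[y:y+h,x:x+w]=m[y:y+h,x:x+w]
    c=max(cv2.findContours(mm.astype(np.uint8),0,cv2.CHAIN_APPROX_NONE)[0],key=cv2.contourArea)
    w3=onz("top",c.reshape(-1,2),z)[:,:2].astype(np.float32)
    r=cv2.minAreaRect(w3); print(name,"rect",np.round(r[0],1),np.round(r[1],1),round(r[2],1),"medz",np.round(np.nanmedian(P[mm>0],0),1)); return mm
white=(hsv[...,1]<45)&(hsv[...,2]>130)
red=((hsv[...,0]<8)|(hsv[...,0]>172))&(hsv[...,1]>150)&(hsv[...,2]>100)
blade=rect(white,"blade",322,205,40,80,3)
hd=rect(red,"handle top",322,255,40,35,117)
rect(white,"stand",220,170,80,80,6)
blue=(hsv[...,0]>100)&(hsv[...,0]<125)&(hsv[...,1]>180)&(hsv[...,2]>120)
rect(blue,"rackbase",410,190,80,90,6)
Z=P[...,2]
b=np.zeros((480,640),bool); b[170:250,220:300]=1
for lo,hi in((40,60),):
    m=b&(Z>lo)&(Z<hi); n,l,s,c=cv2.connectedComponentsWithStats(m.astype(np.uint8))
    for i in range(1,n):
        if s[i,4]>30:
            q=P[l==i]; cx=cv2.minAreaRect(q[:,:2].astype(np.float32)); print("bar",s[i,4],np.round(q.mean(0),1),cx)
b[:]=0; b[185:275,410:505]=1
m=b&(Z>90)&white; q=P[m]; q=q[~np.isnan(q[:,0])]
c=np.median(q,0); u,s,v=np.linalg.svd(q-q.mean(0),full_matrices=False); print("plate",c,q.mean(0),v,len(q), np.percentile((q-q.mean(0))@v[2],[5,95]))
cv2.imwrite("pics/crop.png",cv2.resize(im[160:290,220:510,::-1],None,fx=2.7,fy=2.7,interpolation=cv2.INTER_CUBIC))
```

```text
blade rect [ 504.6 -120.4] [146.3  76. ] 1.2 medz [ 508.5 -118.9    3. ]
handle top rect [ 443.  -121.9] [12.6 18.9] 88.9 medz [ 443.9 -122.   116.7]
stand rect [593.4  71.4] [133.7 124.4] 72.9 medz [592.2  72.5   6.7]Traceback (most recent call last):
  File "<stdin>", line 14, in <module>
  File "<stdin>", line 5, in rect
ValueError: max() iterable argument is empty
```

Run:
```python
from h import *
D=np.load("top0.npz"); im=D["im"]; P=cloud("top",D["d"]); hsv=cv2.cvtColor(im,cv2.COLOR_RGB2HSV); Z=P[...,2]
def R2(q): r=cv2.minAreaRect(q[:,:2].astype(np.float32)); return np.round(r[0],1),np.round(r[1],1),round(r[2],1)
def comps(name,box,lo,hi,extra=True,mn=30):
    b=np.zeros((480,640),bool); x,y,w,h=box; b[y:y+h,x:x+w]=1
    m=b&(Z>lo)&(Z<hi)&extra; n,l,s,c=cv2.connectedComponentsWithStats(m.astype(np.uint8))
    for i in range(1,n):
        if s[i,4]>mn: q=P[l==i]; print(name,s[i,4],np.round(q.mean(0),1),R2(q))
blue=(hsv[...,0]>95)&(hsv[...,0]<125)&(hsv[...,1]>120)
comps("bar",(220,170,80,80),40,60)
comps("standbase",(220,170,80,80),4,60)
comps("rackbase",(410,185,95,90),4,9,True)
comps("handle",(322,205,40,85),100,130,True,10)
comps("blade",(322,205,40,85),1.8,5,(hsv[...,1]<60)&(hsv[...,2]>120))
comps("heel",(322,205,40,85),12,20,True,10)
b=np.zeros((480,640),bool); b[185:275,410:505]=1
q=P[b&(Z>95)]; 
c=q.mean(0); u,s,v=np.linalg.svd(q-c,full_matrices=False); n=v[2]*np.sign(v[2,2]); print("all top plane",c,n,len(q))
white=(hsv[...,1]<60)&(hsv[...,2]>120)
comps("plate+",(410,185,95,90),95,200); 
# local frame on plane
d=n[:2]/np.linalg.norm(n[:2]); yaw=np.arctan2(-d[1],-d[0]); print("upslope yaw",np.degrees(yaw),"tilt",np.degrees(np.arccos(n[2])))
ex=np.array([-d[0],-d[1],0]); ey=np.cross([0,0,1],ex); up=np.cross(ey,n)
r=(q-c); X=r@up;Y=r@ey
print("X,Y range",np.percentile(X,[.2,1,99,99.8]),np.percentile(Y,[.2,1,99,99.8]),"resid",np.std(r@n))
np.savez("pl.npz",c=c,n=n,ex=ex,ey=ey,up=up)
cv2.imwrite("pics/crop.png",cv2.resize(im[160:290,220:510,::-1],None,fx=2.7,fy=2.7,interpolation=cv2.INTER_CUBIC))
```

```text
bar 229 [607.  113.5  49. ] (array([607.5, 114.1]), array([11.6, 99.5]), 73.2)
bar 212 [579.9  25.9  49.4] (array([580.4,  26.3]), array([10.6, 99.1]), 72.5)
standbase 2379 [592.7  69.2  16.1] (array([593.3,  71.9]), array([132.6, 122.4]), 72.8)
rackbase 891 [ 508.6 -348.1    6.3] (array([ 523.5, -373.7]), array([129.7, 128.6]), 80.1)
handle 93 [ 446.6 -122.8  116.5] (array([ 447.2, -122.1]), array([16.9, 23.2]), 89.1)
blade 774 [ 520.2 -121.4    3.3] (array([ 521. , -120.4]), array([112.5,  75.3]), 0.8)
blade 52 [ 447.  -146.     3.4] (array([ 447. , -146.5]), array([18.8, 23.5]), 88.9)
blade 44 [448.5 -99.8   3.3] (array([446.6, -99.6]), array([23.5, 21. ]), 88.9)
heel 66 [ 461.9 -120.5   16.6] (array([ 461.9, -121.9]), array([ 5.5, 67.6]), 1.3)
all top plane [ 532.48163361 -375.37736237  134.03492287] [-0.36677765  0.06273043  0.92819128] 2875
plate+ 2875 [ 532.5 -375.4  134. ] (array([ 534.5, -376.2]), array([109.2, 132.8]), 81.1)
upslope yaw -9.705460207861089 tilt 21.845399155534768
X,Y range [-66.40209779 -63.37672796  70.29358871  70.97198687] [-54.59495847 -53.05478164  52.81103342  53.49660978] resid 4.967717311589145
```

View pics/crop.png

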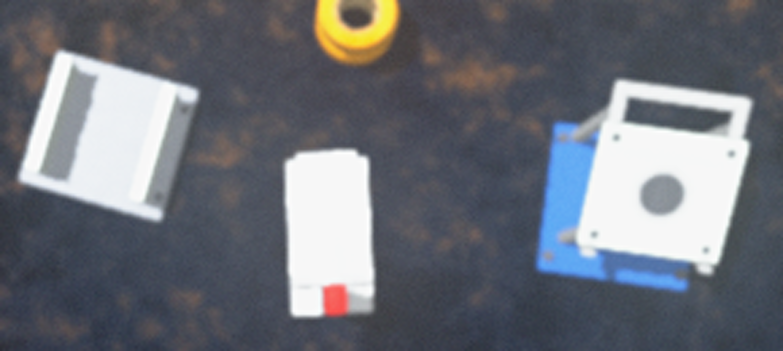

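The crop confirms the rack yaw of about −9.8°, the stand at about (593.4, 71.2) with yaw −17.2°, and the lifter handle at (447, −122) with yaw about 1°. The plate sits on its lips with nothing blocking the front of the rack. I'm moving to above the handle.

Create go.py:
```python
# work out: target world TCP x,y,z, yaw(deg) -> shift in the tool's present axes
import sys; from h import *
s=env.state(); p=s["eef_pos"]; a=s["tcp_rot"]; T=R.from_euler('xyz',a).as_matrix()
x,y,z,yaw=map(float,sys.argv[1:]); d=T.T@(np.array([x,y,z])-p); tz=-(np.radians(yaw)-a[2]); tz=(tz+np.pi)%(2*np.pi)-np.pi
print("t",round(s["t"],2),"pos",np.round(p,1),"rot",np.round(a,4),"shift",np.round(d,1),"turn",round(tz,4),"F",np.round(s["ft_force"],1),"M",np.round(s["moment"],2),"grip",s["grip_force"],"open",round(s["opening"],3))
```

```text
(no output)
```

Emit:
shift_gripper(
  rows=[
    [30,-27,-8,0,1],
    [60,-55,-15,0,1],
    [90,-82,-20,0,1],
    [120,-110,-20,0,1],
    [150,-138,-20,0,1],
  ],
)

```text
t: 0.52
eef_pos: [348.9, -369.8, 200.6]
tcp_rot: [3.141, -0.0, 0.454]
ft_force: [1.4, -0.0, -1.2]
opening: 0.999
grip_force: 0.0
```

Emit:
shift_gripper(
  rows=[
    [30,-27,0,0,1],
    [60,-55,0,0,1],
    [90,-82,0,0,1],
    [120,-110,0,0,1],
    [150,-138,0,0,1],
  ],
)

```text
t: 0.93
eef_pos: [423.0, -179.8, 200.5]
tcp_rot: [-3.142, 0.0, 0.454]
ft_force: [1.0, -0.1, -0.4]
opening: 1.001
grip_force: 0.0
```

Emit:
shift_gripper(
  rows=[
    [24,-21,0,0.11,1],
    [48,-43,0,0.22,1],
    [48,-43,0,0.33,1],
    [48,-43,0,0.437,1],
    [48,-43,0,0.437,1],
  ],
)

```text
t: 1.35
eef_pos: [447.1, -121.3, 200.4]
tcp_rot: [-3.142, 0.0, 0.015]
ft_force: [0.4, -0.6, 0.3]
opening: 1.001
grip_force: 0.0
```

```bash
python3 go.py 447 -122 40 1
```

```text
t 1.35 pos [ 447.1 -121.3  200.4] rot [-3.1416e+00  3.0000e-04  1.4500e-02] shift [-1.000e-01  7.000e-01  1.604e+02] turn -0.0029 F [ 0.4 -0.6  0.3] M [0.03 0.05 0.02] grip 0.0 open 1.001
```

Emit:
shift_gripper(
  rows=[
    [0,0.7,40,0,1],
    [0,0.7,80,0,1],
    [0,0.7,120,0,1],
    [0,0.7,145,0,1],
    [0,0.7,154,0,1],
  ],
)

```text
t: 1.77
eef_pos: [445.3, -122.4, 43.4]
tcp_rot: [-3.139, 0.005, 0.02]
ft_force: [0.4, -0.8, 0.0]
opening: 0.999
grip_force: 0.0
```

Emit:
shift_gripper(
  rows=[
    [0,0,2,0,1],
    [0,0,4,0,1],
    [0,0,5,0,1],
    [0,0,5,0,1],
  ],
)

```text
t: 2.1
eef_pos: [447.8, -123.1, 42.7]
tcp_rot: [3.141, -0.002, 0.018]
ft_force: [1.1, -0.1, 0.0]
opening: 1.002
grip_force: 0.0
```

```bash
python3 go.py 447 -122 40 1
```

```text
t 2.1 pos [ 447.8 -123.1   42.7] rot [ 3.1406e+00 -2.1000e-03  1.8300e-02] shift [-0.8 -1.1  2.7] turn 0.0009 F [ 1.1 -0.1  0. ] M [ 0.03 -0.04  0.04] grip 0.0 open 1.002
```

Emit:
shift_gripper(
  rows=[
    [0,0,0,0,1],
    [0,0,0,0,1],
    [0,0,0,0,1],
  ],
)

```text
t: 2.35
eef_pos: [447.4, -122.8, 42.1]
tcp_rot: [3.141, -0.001, 0.018]
ft_force: [-0.6, 0.3, -0.4]
opening: 1.001
grip_force: 0.0
```

```bash
python3 go.py 447 -122 40 1
```

```text
t 2.35 pos [ 447.4 -122.8   42.1] rot [ 3.141e+00 -1.100e-03  1.800e-02] shift [-0.3 -0.9  2.1] turn 0.0006 F [-0.6  0.3 -0.4] M [0.03 0.03 0.  ] grip 0.0 open 1.001
```

Emit:
shift_gripper(
  rows=[
    [0,-0.8,1,0,1],
    [0,-0.8,2,0,1],
    [0,-0.8,2,0,1],
    [0,-0.8,2,0,1],
  ],
)

```text
t: 2.68
eef_pos: [447.0, -121.9, 39.4]
tcp_rot: [-3.142, 0.0, 0.018]
ft_force: [-0.8, -0.3, 0.2]
opening: 1.0
grip_force: 0.0
```

```bash
python3 go.py 447 -122 39 1
```

```text
t 2.68 pos [ 447.  -121.9   39.4] rot [-3.1416e+00  2.0000e-04  1.7800e-02] shift [-0.   0.1  0.4] turn 0.0004 F [-0.8 -0.3  0.2] M [ 0.    0.   -0.01] grip 0.0 open 1.0
```

Now at 39.4. I'm going down another 0.4 mm, then closing and lifting.

Emit:
shift_gripper(
  rows=[
    [0,0,0.4,0,1],
    [0,0,0.4,0,0.5],
    [0,0,0.4,0,0],
    [0,0,0.4,0,0],
    [0,0,0.4,0,0],
  ],
)

```text
t: 3.1
eef_pos: [447.1, -121.9, 39.1]
tcp_rot: [3.142, -0.0, 0.018]
ft_force: [-0.7, 0.0, 0.4]
opening: 0.779
grip_force: 0.0
```

Emit:
shift_gripper(
  rows=[
    [0,0,0,0,0],
    [0,0,0,0,0],
    [0,0,0,0,0],
    [0,0,0,0,0],
    [0,0,0,0,0],
  ],
)

```text
t: 3.52
eef_pos: [447.1, -122.0, 39.1]
tcp_rot: [3.141, -0.0, 0.018]
ft_force: [-0.5, -0.0, -0.2]
opening: 0.427
grip_force: 0.0
```

```bash
python3 go.py 447 -122 39 1
```

```text
t 3.52 pos [ 447.1 -122.    39.1] rot [ 3.1415e+00 -1.0000e-04  1.7800e-02] shift [-0.1  0.   0.1] turn 0.0003 F [-0.5 -0.  -0.2] M [0.03 0.06 0.01] grip 0.0 open 0.427
```

Emit:
shift_gripper(
  rows=[
    [0,0,-10,0,0],
    [0,0,-25,0,0],
    [0,0,-40,0,0],
    [0,0,-40,0,0],
    [0,0,-40,0,0],
  ],
)

```text
t: 3.93
eef_pos: [448.0, -122.2, 81.4]
tcp_rot: [3.14, -0.003, 0.018]
ft_force: [-6.9, 4.0, 40.2]
opening: 0.176
grip_force: 30.0
```

```bash
python3 go.py 447 -122 39 1
```

```text
t 3.93 pos [ 448.  -122.2   81.4] rot [ 3.1402 -0.0033  0.0178] shift [-1.1 -0.3 42.4] turn 0.0004 F [-6.9  4.  40.2] M [0.76 1.26 0.03] grip 30.017037391662598 open 0.176
```

Emit:
shift_gripper(
  rows=[
    [0,0,0,0,0],
    [0,0,0,0,0],
    [0,0,0,0,0],
    [0,0,0,0,0],
    [0,0,0,0,0],
  ],
)

```text
t: 4.35
eef_pos: [448.0, -122.2, 81.4]
tcp_rot: [3.14, -0.003, 0.018]
ft_force: [-6.9, 4.0, 38.0]
opening: 0.179
grip_force: 30.0
```

```bash
python3 go.py 447 -122 39 1
```

Run:
```python
from h import *
im,d=env.read_camera("side"); cv2.imwrite("pics/s1.png",cv2.resize(im[170:340,200:440,::-1],None,fx=3,fy=3,interpolation=cv2.INTER_CUBIC))
hsv=cv2.cvtColor(im,cv2.COLOR_RGB2HSV); m=((hsv[...,0]<8)|(hsv[...,0]>172))&(hsv[...,1]>150)&(hsv[...,2]>90); m[:170]=0; m[340:]=0; m[:,:280]=0; m[:,440:]=0
P=cloud("side",d); q=P[m]; print(len(q),np.nanmin(q,0),np.nanmax(q,0))
```

```text
t 4.35 pos [ 448.  -122.2   81.4] rot [ 3.1401 -0.0034  0.0179] shift [-1.1 -0.3 42.4] turn 0.0005 F [-6.9  4.  38. ] M [0.77 1.33 0.03] grip 30.0177463889122 open 0.179
439 [ 432.71076279 -314.13281167   -2.00560143] [ 539.65138259 -103.71165449  119.93592177]
```

View pics/s1.png

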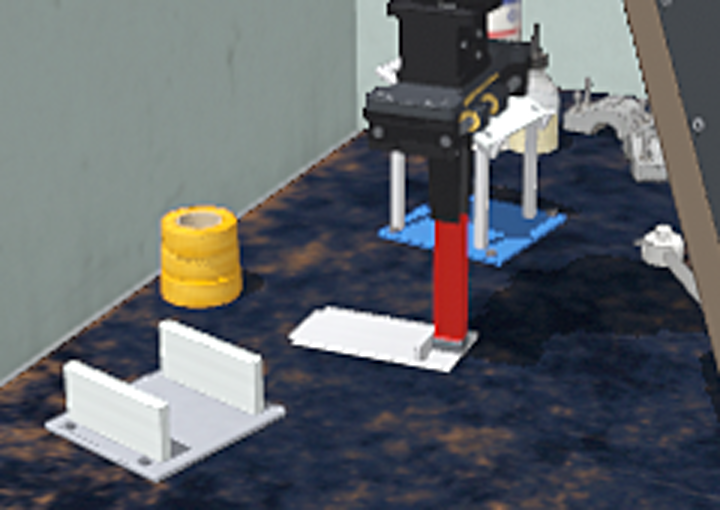

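The side view shows the lifter still flat on the bench. The fingers only closed on the way up and pinched the handle too high. I'm opening, going back down, and waiting for a full close this time.

Emit:
shift_gripper(
  rows=[
    [0,0,0,0,0.4],
    [0,0,0,0,0.4],
    [0,0,0,0,0.4],
    [0,0,0,0,0.4],
  ],
)

```text
t: 4.73
eef_pos: [447.0, -121.9, 78.8]
tcp_rot: [-3.142, 0.0, 0.018]
ft_force: [-0.3, -0.8, 0.7]
opening: 0.373
grip_force: 0.0
```

Emit:
shift_gripper(
  rows=[
    [0,0,15,0,0.4],
    [0,0,30,0,0.4],
    [0,0,38,0,0.4],
    [0,0,40.3,0,0.4],
    [0,0,40.3,0,0.4],
  ],
)

```text
t: 5.15
eef_pos: [446.8, -121.8, 38.3]
tcp_rot: [-3.141, 0.001, 0.018]
ft_force: [0.3, -0.3, 1.5]
opening: 0.399
grip_force: 0.0
```

Emit:
shift_gripper(
  rows=[
    [0,0,0,0,0.4],
    [0,0,0,0,0.4],
    [0,0,0,0,0.4],
  ],
)

```text
t: 5.4
eef_pos: [447.4, -122.1, 39.3]
tcp_rot: [3.141, -0.001, 0.018]
ft_force: [-0.8, -0.2, -0.1]
opening: 0.398
grip_force: 0.0
```

```bash
python3 go.py 447 -122 39 1
```

```text
t 5.4 pos [ 447.4 -122.1   39.3] rot [ 3.1411e+00 -9.0000e-04  1.7800e-02] shift [-0.4 -0.1  0.3] turn 0.0004 F [-0.8 -0.2 -0.1] M [ 0.04 -0.01  0.04] grip 0.0 open 0.398
```

Emit:
shift_gripper(
  rows=[
    [0,0,0.1,0,0],
    [0,0,0.1,0,0],
    [0,0,0.1,0,0],
    [0,0,0.1,0,0],
    [0,0,0.1,0,0],
  ],
)

```text
t: 5.82
eef_pos: [447.1, -122.0, 38.8]
tcp_rot: [3.141, -0.0, 0.018]
ft_force: [-0.2, -0.4, 2.0]
opening: 0.187
grip_force: 30.0
```

Emit:
shift_gripper(
  rows=[
    [0,0,0,0,0],
    [0,0,0,0,0],
    [0,0,0,0,0],
  ],
)

```text
t: 6.07
eef_pos: [447.1, -122.0, 38.8]
tcp_rot: [3.141, -0.0, 0.018]
ft_force: [-1.3, -0.0, 3.0]
opening: 0.187
grip_force: 30.0
```

Emit:
shift_gripper(
  rows=[
    [0,0,-3,0,0],
    [0,0,-10,0,0],
    [0,0,-20,0,0],
    [0,0,-30,0,0],
    [0,0,-40,0,0],
  ],
)

```text
t: 6.48
eef_pos: [446.9, -121.8, 79.5]
tcp_rot: [-3.142, 0.0, 0.018]
ft_force: [0.6, 0.6, -1.5]
opening: 0.187
grip_force: 30.0
```

Emit:
shift_gripper(
  rows=[
    [0,0,-20,0,0],
    [0,0,-40,0,0],
    [0,0,-60,0,0],
    [0,0,-60,0,0],
    [0,0,-60,0,0],
  ],
)

```text
t: 6.9
eef_pos: [447.2, -122.0, 139.4]
tcp_rot: [3.141, -0.002, 0.018]
ft_force: [0.3, 0.8, -2.8]
opening: 0.188
grip_force: 30.0
```

```bash
python3 go.py 447 -122 139 1
```

Create see.py:
```python
import sys; from h import *
im,d=env.read_camera("side"); np.savez("s.npz",im=im,d=d)
x,y,w,h=map(int,sys.argv[2:6]); f=min(800/w,600/h); cv2.imwrite(f"pics/{sys.argv[1]}.png",cv2.resize(im[y:y+h,x:x+w,::-1],None,fx=f,fy=f,interpolation=cv2.INTER_CUBIC))
im,d=env.read_camera("top"); np.savez("t.npz",im=im,d=d)
```

```bash
python3 see.py s2 200 100 260 195
```

```text
t 6.9 pos [ 447.2 -122.   139.4] rot [ 3.1407e+00 -1.7000e-03  1.7900e-02] shift [-0.2  0.   0.4] turn 0.0004 F [ 0.3  0.8 -2.8] M [0.09 0.15 0.02] grip 29.993847906589508 open 0.188
```

View pics/s2.png

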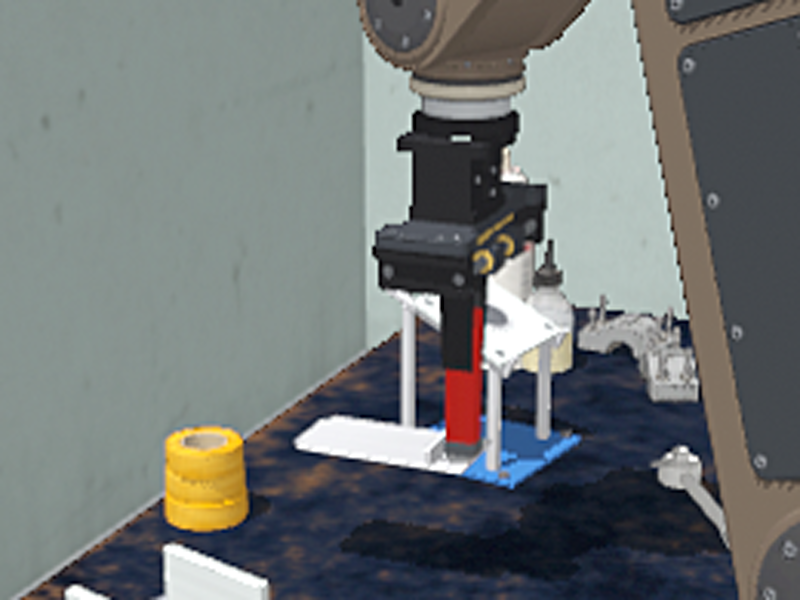

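The side view shows the lifter held, blade roughly level about 100 mm up. I'm checking the droop and where the blade sits relative to the TCP.

Create blade.py:
```python
from h import *
s=env.state(); p=s["eef_pos"]; yaw=s["tcp_rot"][2]; c,sn=np.cos(yaw),np.sin(yaw)
for n,f in (("side","s.npz"),("top","t.npz")):
    D=np.load(f); hsv=cv2.cvtColor(D["im"],cv2.COLOR_RGB2HSV); Q=cloud(n,D["d"])-p
    L=np.stack([Q[...,0]*c+Q[...,1]*sn,-Q[...,0]*sn+Q[...,1]*c,Q[...,2]],-1)  # rel TCP, x to tip, y left
    w=(hsv[...,1]<70)&(hsv[...,2]>110)
    m=w&(L[...,0]>25)&(L[...,0]<150)&(abs(L[...,1])<60)&(L[...,2]<-10)&(L[...,2]>-60)
    q=L[m]
    if len(q)<20: print(n,"few"); continue
    ft=np.linalg.lstsq(np.c_[q[:,:2],np.ones(len(q))],q[:,2],rcond=None)[0]
    r=cv2.minAreaRect(q[:,:2].astype(np.float32))
    print(n,len(q),"x",np.percentile(q[:,0],[.5,99.5]).round(1),"y",np.percentile(q[:,1],[.5,99.5]).round(1),"slope x,y deg",np.degrees(ft[:2]).round(2),"z@x75",round(ft[0]*75+ft[2],1),"rect",np.round(r[0],1),np.round(r[1],1),round(r[2],2))
```

```bash
python3 blade.py
```

```text
side 476 x [ 26.2 127.4] y [-35.9  39. ] slope x,y deg [ 0.09 -0.1 ] z@x75 -33.3 rect [76.8  1.4] [ 77.1 103.7] 88.35
top 591 x [ 73.7 128.5] y [-35.3  33.7] slope x,y deg [-0.02  0.02] z@x75 -35.5 rect [100.9  -1.2] [70.8 56.5] 88.13
```

The blade is level to within 0.1° and its tip is about 127 mm ahead of the TCP, so the blade origin is about 73.5 mm ahead. I'm backing off and swinging round to the front of the rack.

Emit:
shift_gripper(
  rows=[
    [-25,0,0,0,0],
    [-47,0,0,0,0],
    [-62,30,0,0,0],
    [-77,60,0,0,0],
    [-87,80,0,0,0],
  ],
)

```text
t: 7.42
eef_pos: [360.1, -204.6, 137.8]
tcp_rot: [-3.141, 0.001, 0.018]
ft_force: [0.4, 0.2, -2.7]
opening: 0.189
grip_force: 30.0
```

Emit:
shift_gripper(
  rows=[
    [-6,30,0,0,0],
    [-12,60,0,0,0],
    [-18,90,0,0.06,0],
    [-24,120,0,0.12,0],
    [-24,140,0,0.189,0],
  ],
)

```text
t: 7.83
eef_pos: [338.7, -345.9, 137.5]
tcp_rot: [-3.141, 0.002, -0.175]
ft_force: [-0.7, 0.2, -2.3]
opening: 0.188
grip_force: 30.0
```

Emit:
shift_gripper(
  rows=[
    [0,0,0,0,0],
    [0,0,0,0,0],
    [0,0,0,0,0],
  ],
)

```text
t: 8.08
eef_pos: [339.5, -342.8, 137.7]
tcp_rot: [-3.14, 0.002, -0.17]
ft_force: [0.3, 1.0, -1.6]
opening: 0.187
grip_force: 30.0
```

```bash
python3 go.py 336.3 -341.4 134 -9.8
python3 see.py s3 240 120 240 180; python3 blade.py
```

```text
t 8.08 pos [ 339.5 -342.8  137.7] rot [-3.1399e+00  1.7000e-03 -1.7010e-01] shift [-3.4 -0.8  3.8] turn 0.0009 F [ 0.3  1.  -1.6] M [0.08 0.08 0.05] grip 29.995949864387512 open 0.187
side 501 x [ 27.7 149.8] y [-49.7  56.9] slope x,y deg [ 2.72 -0.48] z@x75 -34.8 rect [87.6  2.5] [112.7 124.5] 89.78
top 1759 x [ 28.1 149.8] y [-50.   50.4] slope x,y deg [ 3.89 -0.2 ] z@x75 -35.6 rect [88.2 -1.1] [109.3 123.5] 89.97
```

View pics/s3.png

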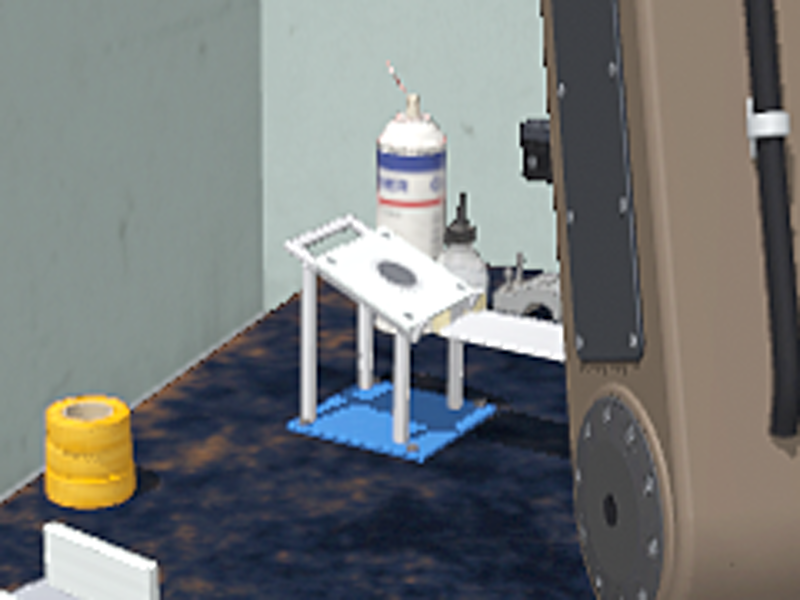

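The side view shows the blade just in front of the rack, below the plate's lower edge. I'm checking the lateral and height clearance from the top depth.

Create rackf.py:
```python
from h import *
a=np.radians(-9.8); O=np.array([523.5,-373.7,0]); M=np.array([[np.cos(a),np.sin(a),0],[-np.sin(a),np.cos(a),0],[0,0,1]])
for n,f in (("top","t.npz"),("side","s.npz")):
    D=np.load(f); L=(cloud(n,D["d"])-O)@M.T
    hsv=cv2.cvtColor(D["im"],cv2.COLOR_RGB2HSV); w=(hsv[...,1]<70)&(hsv[...,2]>110)
    st=lambda q,k:np.percentile(q[:,k],[1,50,99]).round(1) if len(q)>10 else len(q)
    X,Y,Z=L[...,0],L[...,1],L[...,2]
    b=L[w&(X>-125)&(X<-58)&(abs(Y)<60)&(Z>85)&(Z<125)]; print(n,"blade x",st(b,0),"y",st(b,1),"z",st(b,2))
    t=L[w&(abs(X)<40)&(abs(Y)<70)&(Z>95)&(Z<180)]; print(n,"plate y",st(t,1)); ft=np.polyfit(t[:,0],t[:,2],1) if len(t)>10 else 0; print("z=",ft, "slope",np.degrees(np.arctan(ft[0])) if len(t)>10 else 0)
    g=L[(abs(Y)<36)&(Z>100)&(Z<200)&(X<-30)&(X>-57)]; print(n,"plate low edge x",st(g,0))
    g=L[(abs(Y)<36)&(Z>120)&(Z<200)&(X<62)&(X>20)]; print(n,"plate top edge x",st(g,0),"z",st(g,2))
```

```bash
python3 rackf.py
```

```text
top blade x [-124.3  -92.4  -59.1] y [-33.1   0.1  33.4] z [ 98.2 102.1 106.3]
top plate y [-53.4  -0.1  52.8]
z= [  0.46278638 131.27166614] slope 24.834056941839815
top plate low edge x [-45.8 -38.  -30.1]
top plate top edge x [20.3 33.  45.4] z [139.5 146.5 153.9]
side blade x [-124.   -92.3  -59.5] y [-34.2   4.9  37.2] z [ 99.7 103.  105.5]
side plate y [-54.1  11.7  58.2]
z= [  0.48794572 131.77473083] slope 26.0098641747248
side plate low edge x [-47.8 -38.9 -30.2]
side plate top edge x [20.5 30.7 43.8] z [141.2 147.7 153.5]
```

Emit:
shift_gripper(
  rows=[
    [0,0,2,0,0],
    [0,0,4,0,0],
    [0,0,4.7,0,0],
    [0,0,4.7,0,0],
    [0,0,4.7,0,0],
  ],
)

```text
t: 8.6
eef_pos: [340.1, -343.7, 134.0]
tcp_rot: [-3.142, 0.0, -0.171]
ft_force: [-0.3, -0.1, -1.9]
opening: 0.188
grip_force: 30.0
```

```bash
python3 go.py 456.0 -362.0 133 -9.8
```

```text
t 8.6 pos [ 340.1 -343.7  134. ] rot [-3.1416  0.     -0.1709] shift [117.4  -1.7   1. ] turn 0.0002 F [-0.3 -0.1 -1.9] M [ 0.08  0.11 -0.01] grip 29.99585509300232 open 0.188
```

Emit:
shift_gripper(
  rows=[
    [15,-0.5,0,0,0],
    [35,-0.5,0,0,0],
    [55,-0.5,0,0,0],
    [75,-0.5,0,0,0],
    [95,-0.5,0,0,0],
  ],
)

```text
t: 9.02
eef_pos: [434.6, -359.6, 134.1]
tcp_rot: [3.141, -0.0, -0.171]
ft_force: [-0.3, 1.6, -2.2]
opening: 0.19
grip_force: 30.0
```

Emit:
shift_gripper(
  rows=[
    [8,0,0,0,0],
    [14,0,0,0,0],
    [19,0,0,0,0],
    [22,0,0,0,0],
    [22,0,0,0,0],
  ],
)

```text
t: 9.43
eef_pos: [455.3, -363.4, 134.0]
tcp_rot: [3.142, -0.0, -0.171]
ft_force: [-0.2, 0.4, -2.0]
opening: 0.188
grip_force: 30.0
```

Emit:
shift_gripper(
  rows=[
    [0,0,0,0,0],
    [0,0,0,0,0],
  ],
)

```text
t: 9.6
eef_pos: [454.9, -363.3, 134.2]
tcp_rot: [3.142, 0.0, -0.172]
ft_force: [-0.5, -0.3, -2.5]
opening: 0.181
grip_force: 30.0
```

```bash
python3 go.py 456.0 -362.0 133 -9.8
```

```text
t 9.6 pos [ 454.9 -363.3  134.2] rot [ 3.1415e+00  1.0000e-04 -1.7150e-01] shift [ 0.9 -1.5  1.2] turn -0.0005 F [-0.5 -0.3 -2.5] M [ 0.06  0.11 -0.  ] grip 29.995864033699036 open 0.181
```

Emit:
shift_gripper(
  rows=[
    [0,-0.7,-3,0,0],
    [0,-0.7,-6,0,0],
    [0,-0.7,-9,0,0],
    [0,-0.7,-12,0,0],
    [0,-0.7,-15,0,0],
  ],
)

```text
t: 10.02
eef_pos: [455.3, -362.5, 149.3]
tcp_rot: [-3.142, 0.0, -0.171]
ft_force: [-1.2, -0.6, -3.3]
opening: 0.189
grip_force: 30.0
```

```bash
python3 go.py 456.0 -362.0 133 -9.8
```

```text
t 10.02 pos [ 455.3 -362.5  149.3] rot [-3.1415e+00  3.0000e-04 -1.7120e-01] shift [ 0.6 -0.6 16.3] turn -0.0002 F [-1.2 -0.6 -3.3] M [ 0.12  0.37 -0.01] grip 29.995558261871338 open 0.189
```

Emit:
shift_gripper(
  rows=[
    [0,0,-3,0,0],
    [0,0,-6,0,0],
    [0,0,-9,0,0],
    [0,0,-12,0,0],
    [0,0,-15,0,0],
  ],
)

```text
t: 10.43
eef_pos: [455.4, -362.6, 164.3]
tcp_rot: [3.142, 0.0, -0.171]
ft_force: [-2.0, -0.1, -5.2]
opening: 0.19
grip_force: 30.0
```

```bash
python3 go.py 456.0 -362.0 133 -9.8
python3 see.py s4 240 120 240 180; python3 rackf.py
```

```text
t 10.43 pos [ 455.4 -362.6  164.3] rot [ 3.1415e+00  1.0000e-04 -1.7120e-01] shift [ 0.5 -0.7 31.3] turn -0.0001 F [-2.  -0.1 -5.2] M [0.12 0.48 0.07] grip 29.99549835920334 open 0.19
top blade x 0 y 0 z 0
top plate y [-46.4   9.6  52.7]
z= [  0.25473458 142.85460915] slope 14.291271776786733
top plate low edge x 0
top plate top edge x [20.4 36.5 59.6] z [125.9 150.  155. ]
side blade x 0 y 0 z 0
side plate y [-51.4  25.7  58.1]
z= [  0.28631094 140.21005875] slope 15.976996411229425
side plate low edge x [-56.8 -41.6 -30.5]
side plate top edge x [20.6 32.9 57.2] z [127.3 151.7 157.6]
```

View pics/s4.png

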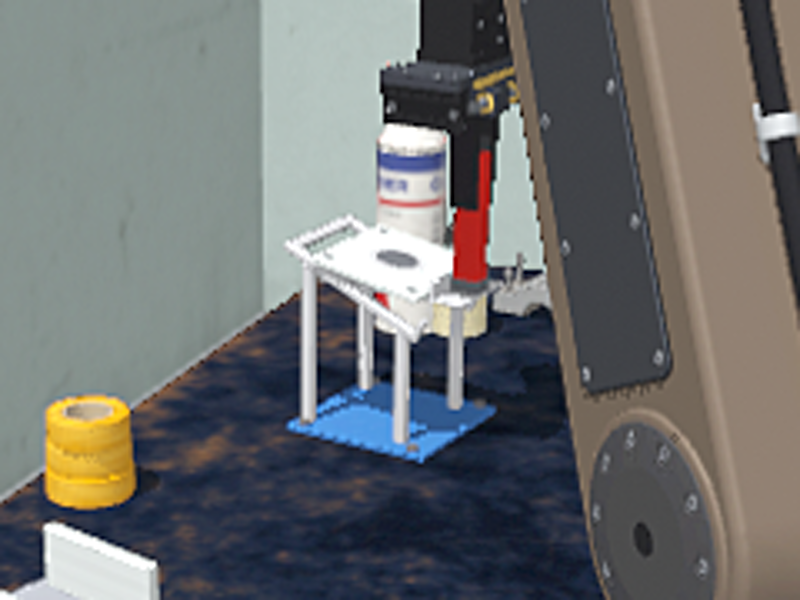

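The side view shows the plate's lower edge riding up on the blade with its rear edge still on the rails, levelling as planned. I'm continuing to lift.

Emit:
shift_gripper(
  rows=[
    [0,0,-3,0,0],
    [0,0,-6,0,0],
    [0,0,-9,0,0],
    [0,0,-12,0,0],
    [0,0,-15,0,0],
  ],
)

```text
t: 10.95
eef_pos: [455.4, -362.6, 179.4]
tcp_rot: [3.142, 0.0, -0.171]
ft_force: [-1.5, -0.4, -3.8]
opening: 0.187
grip_force: 30.0
```

Emit:
shift_gripper(
  rows=[
    [0,0,-3,0,0],
    [0,0,-6,0,0],
    [0,0,-9,0,0],
    [0,0,-12,0,0],
    [0,0,-15,0,0],
  ],
)

```text
t: 11.37
eef_pos: [455.6, -362.7, 194.3]
tcp_rot: [3.141, -0.0, -0.171]
ft_force: [-0.4, 0.1, -3.6]
opening: 0.19
grip_force: 30.0
```

```bash
python3 go.py 456.0 -362.0 133 -9.8
```

```text
t 11.37 pos [ 455.6 -362.7  194.3] rot [ 3.1415e+00 -2.0000e-04 -1.7120e-01] shift [ 0.3 -0.7 61.3] turn -0.0002 F [-0.4  0.1 -3.6] M [0.1  0.33 0.04] grip 29.995456337928772 open 0.19
```

Emit:
shift_gripper(
  rows=[
    [0,0,-4,0,0],
    [0,0,-8,0,0],
    [0,0,-12,0,0],
    [0,0,-16,0,0],
    [0,0,-20,0,0],
  ],
)

```text
t: 11.78
eef_pos: [455.5, -362.6, 214.5]
tcp_rot: [3.141, -0.0, -0.171]
ft_force: [0.2, 0.2, -4.7]
opening: 0.19
grip_force: 30.0
```

```bash
python3 go.py 456.0 -362.0 133 -9.8
python3 see.py s5 240 100 240 180; python3 rackf.py
```

```text
t 11.78 pos [ 455.5 -362.6  214.5] rot [ 3.1414e+00 -2.0000e-04 -1.7120e-01] shift [ 0.4 -0.7 81.5] turn -0.0001 F [ 0.2  0.2 -4.7] M [ 0.06  0.26 -0.02] grip 29.9953293800354 open 0.19
top blade x 0 y 0 z 0
top plate y [39.6 46.  52.1]
z= [  0.45582801 124.90103388] slope 24.50482718199108
top plate low edge x 0
top plate top edge x [20.5 38.7 59.4] z [177.  184.9 188.6]
side blade x 0 y 0 z 0
side plate y [-51.1  42.8  55.2]
z= [  0.47338381 125.25658536] slope 25.332116683054423
side plate low edge x [-56.8 -49.1 -30.3]
side plate top edge x [20.2 34.  53.6] z [128.1 185.8 187.7]
```

View pics/s5.png

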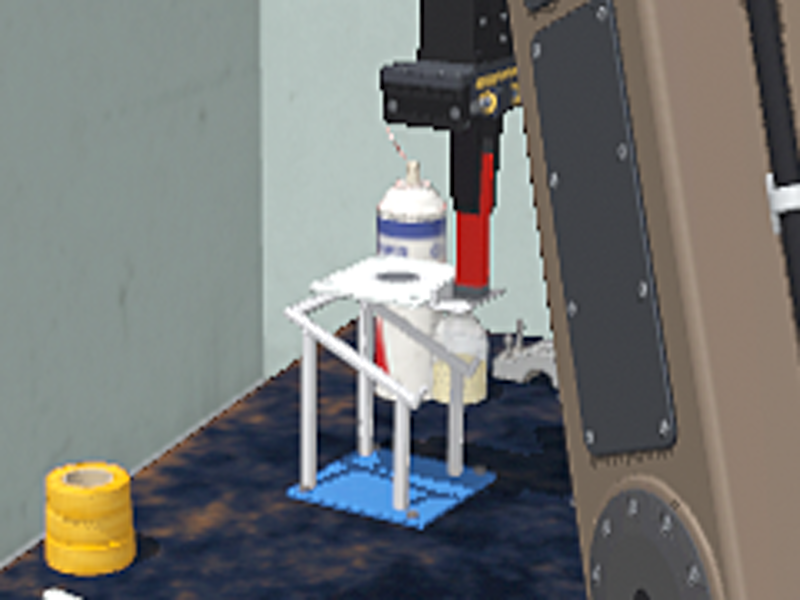

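The side view shows the plate level on the blade and clear of the rack, with its ring at about (397,275). I'm measuring the plate relative to the TCP.

Create plate.py:
```python
from h import *
s=env.state(); p=s["eef_pos"]; yaw=s["tcp_rot"][2]; c,sn=np.cos(yaw),np.sin(yaw)
print("t",s["t"],"TCP",p.round(1),round(yaw,4),"F",s["ft_force"].round(1),"M",s["moment"].round(2))
for n,f in (("side","s.npz"),("top","t.npz")):
    D=np.load(f); im=D["im"]; hsv=cv2.cvtColor(im,cv2.COLOR_RGB2HSV); Q=cloud(n,D["d"])-p
    L=np.stack([Q[...,0]*c+Q[...,1]*sn,-Q[...,0]*sn+Q[...,1]*c,Q[...,2]],-1)
    m=(L[...,0]>16)&(L[...,0]<150)&(abs(L[...,1])<75)&(L[...,2]<-20)&(L[...,2]>-35); m[(L[...,2]<-33)&(hsv[...,2]<50)]=0
    q=L[m]; ft=np.linalg.lstsq(np.c_[q[:,:2],np.ones(len(q))],q[:,2],rcond=None)[0]
    r=cv2.minAreaRect(q[:,:2].astype(np.float32))
    print(n,len(q),"x",np.percentile(q[:,0],[.5,99.5]).round(1),"y",np.percentile(q[:,1],[.5,99.5]).round(1),"tilt deg",np.degrees(ft[:2]).round(2),"z",q[:,2].mean().round(1),"rect",np.round(r[0],1),np.round(r[1],1),round(r[2],2))
    d=m&(hsv[...,2]<140); nn,l,st,ce=cv2.connectedComponentsWithStats(d.astype(np.uint8))
    for i in range(1,nn):
        if st[i,4]>40: print("  dark",st[i,4],L[l==i].mean(0).round(1), "ext",np.ptp(L[l==i],axis=0).round(1))
```

```bash
python3 plate.py
```

```text
t 11.8833 TCP [ 455.7 -362.8  214.9] -0.1712 F [-0.5 -0.3 -4.9] M [0.15 0.3  0.05]
side 423 x [ 16.4 115.1] y [-50.8  61. ] tilt deg [-0.04 -0.93] z -29.3 rect [65.7  4. ] [ 99.2 115.1] 0.07
top 1641 x [ 24.9 127.4] y [-52.3  54. ] tilt deg [-0.96 -0.35] z -29.5 rect [74.2 -0.4] [108.9 109.6] 0.86
```

Emit:
shift_gripper(
  rows=[
    [0,-5,0,0,0],
    [0,-15,-2,0,0],
    [0,-30,-4,0,0],
    [0,-47,-6,0,0],
    [0,-65,-8,0,0],
  ],
)

```text
t: 12.3
eef_pos: [466.6, -296.7, 222.1]
tcp_rot: [-3.141, 0.0, -0.171]
ft_force: [-0.4, 0.1, -4.3]
opening: 0.189
grip_force: 30.0
```

Emit:
shift_gripper(
  rows=[
    [-1,-18,0,0,0],
    [-1,-36,0,0,0],
    [-1,-54,0,0,0],
    [-1,-72,0,0,0],
    [-1,-90,0,0,0],
  ],
)

```text
t: 12.72
eef_pos: [480.8, -207.4, 222.2]
tcp_rot: [-3.141, -0.0, -0.171]
ft_force: [-0.9, 0.1, -4.4]
opening: 0.189
grip_force: 30.0
```

Emit:
shift_gripper(
  rows=[
    [-1,-18,0,0,0],
    [-1,-36,0,0,0],
    [-1,-54,0,0,0],
    [-1,-72,0,0,0],
    [-1,-90,0,0,0],
  ],
)

```text
t: 13.13
eef_pos: [494.9, -118.6, 222.2]
tcp_rot: [-3.141, -0.0, -0.171]
ft_force: [-0.1, 0.3, -4.6]
opening: 0.183
grip_force: 30.0
```

Emit:
shift_gripper(
  rows=[
    [-1,-18,0,0,0],
    [-1,-36,0,0,0],
    [-1,-54,0,0,0],
    [-1,-72,0,0,0],
    [-1,-90,0,0,0],
  ],
)

```text
t: 13.55
eef_pos: [509.0, -29.8, 222.2]
tcp_rot: [-3.141, 0.0, -0.171]
ft_force: [0.2, -0.0, -4.8]
opening: 0.187
grip_force: 30.0
```

Emit:
shift_gripper(
  rows=[
    [-1,-18,0,0,0],
    [-1,-36,0,0,0],
    [-1,-54,0,0,0],
    [-1,-72,0,0,0],
    [-1,-90,0,0,0],
  ],
)

```text
t: 13.97
eef_pos: [523.2, 59.0, 222.2]
tcp_rot: [-3.141, 0.0, -0.171]
ft_force: [0.1, -0.1, -4.7]
opening: 0.189
grip_force: 30.0
```

Emit:
shift_gripper(
  rows=[
    [0,-13,0,0,0],
    [0,-23,0,0,0],
    [0,-29,0,0,0],
    [0,-32,0,0,0],
    [0,-34,0,0,0],
  ],
)

```text
t: 14.38
eef_pos: [529.6, 90.5, 222.0]
tcp_rot: [3.141, 0.0, -0.171]
ft_force: [-0.6, -0.2, -4.0]
opening: 0.184
grip_force: 30.0
```

Emit:
shift_gripper(
  rows=[
    [0,0,0,0.02,0],
    [0,0,0,0.05,0],
    [0,0,0,0.08,0],
    [0,0,0,0.11,0],
    [0,0,0,0.129,0],
  ],
)

```text
t: 14.8
eef_pos: [529.7, 89.7, 222.0]
tcp_rot: [3.141, 0.0, -0.304]
ft_force: [-0.2, -0.6, -5.5]
opening: 0.187
grip_force: 30.0
```

Emit:
shift_gripper(
  rows=[
    [0,0,0,0,0],
    [0,0,0,0,0],
  ],
)

```text
t: 14.97
eef_pos: [529.8, 90.0, 222.0]
tcp_rot: [3.142, -0.0, -0.3]
ft_force: [0.2, -0.2, -4.4]
opening: 0.187
grip_force: 30.0
```

```bash
python3 go.py 529.6 90 140 -17.2
python3 see.py s6 160 130 240 180; python3 plate.py
```

```text
t 14.97 pos [529.8  90.  222. ] rot [ 3.1415e+00 -1.0000e-04 -3.0040e-01] shift [-0.2  0.  82. ] turn -0.0002 F [ 0.2 -0.2 -4.4] M [ 0.14  0.28 -0.04] grip 29.9955153465271 open 0.187
t 15.0667 TCP [529.7  90.2 222. ] -0.3001 F [ 0.8 -0.1 -4.1] M [0.15 0.28 0.04]
side 781 x [ 16.7 116.9] y [-53.4  57.2] tilt deg [-0.02 -0.57] z -29.2 rect [67.   1.1] [112.8 102.2] 89.86
top 1475 x [ 17.5 126.2] y [-56.   36.1] tilt deg [-0.87  0.19] z -29.8 rect [ 81.4 -23.1] [120.6  87.4] 24.69
```

View pics/s6.png

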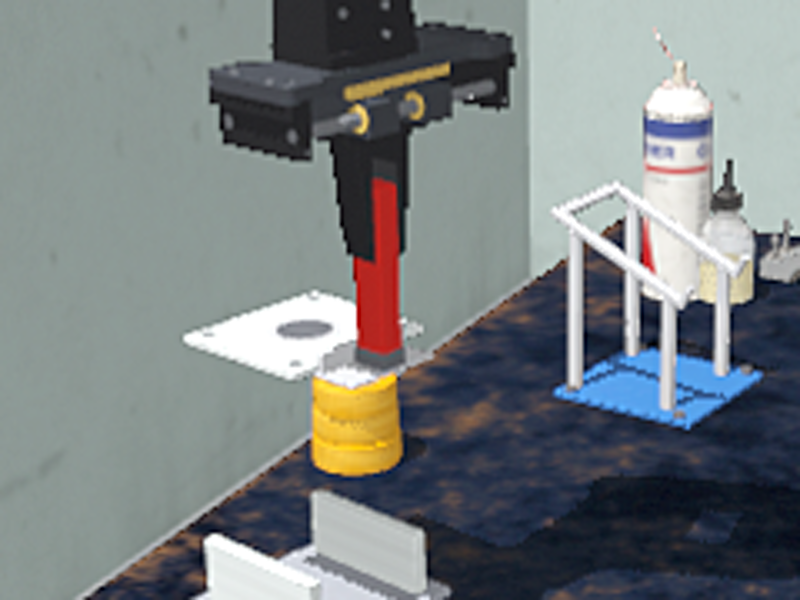

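The side view shows the plate level and square on the blade; it sits 67 mm ahead of the TCP and about 1 mm to the left. I'm descending to just above the bars.

Emit:
shift_gripper(
  rows=[
    [0,0,3,0,0],
    [0,0,10,0,0],
    [0,0,20,0,0],
    [0,0,30,0,0],
    [0,0,40,0,0],
  ],
)

```text
t: 15.48
eef_pos: [529.4, 90.4, 180.6]
tcp_rot: [3.141, 0.001, -0.3]
ft_force: [0.1, -0.7, -4.7]
opening: 0.189
grip_force: 30.0
```

Emit:
shift_gripper(
  rows=[
    [0,0,10,0,0],
    [0,0,20,0,0],
    [0,0,30,0,0],
    [0,0,40,0,0],
    [0,0,50,0,0],
  ],
)

```text
t: 15.9
eef_pos: [529.8, 90.3, 130.9]
tcp_rot: [3.141, 0.0, -0.3]
ft_force: [-0.1, 0.3, -4.9]
opening: 0.187
grip_force: 30.0
```

Emit:
shift_gripper(
  rows=[
    [0,0,8,0,0],
    [0,0,15,0,0],
    [0,0,20,0,0],
    [0,0,24,0,0],
    [0,0,26,0,0],
  ],
)

```text
t: 16.32
eef_pos: [529.7, 90.3, 105.6]
tcp_rot: [3.141, 0.0, -0.3]
ft_force: [-0.7, -0.4, -5.0]
opening: 0.19
grip_force: 30.0
```

Emit:
shift_gripper(
  rows=[
    [0,0,2,0,0],
    [0,0,2,0,0],
    [0,0,2,0,0],
  ],
)

```text
t: 16.57
eef_pos: [529.9, 90.4, 104.2]
tcp_rot: [-3.142, -0.0, -0.3]
ft_force: [0.2, -0.5, -4.8]
opening: 0.187
grip_force: 30.0
```

```bash
python3 see.py s7 160 220 240 180; python3 plate.py
```

Run:
```python
from h import *
a=np.radians(-17.2); O=np.array([593.4,71.2,0]); M=np.array([[np.cos(a),np.sin(a),0],[-np.sin(a),np.cos(a),0],[0,0,1]])
D=np.load("s.npz"); L=(cloud("side",D["d"])-O)@M.T; X,Y,Z=L[...,0],L[...,1],L[...,2]
for nm,lo,hi in(("bars",44,54),("plate",64,85)):
    m=(abs(X)<75)&(abs(Y)<75)&(Z>lo)&(Z<hi); q=L[m]; print(nm,len(q),np.percentile(q,[1,50,99],axis=0).round(1).tolist())
```

```text
t 16.6667 TCP [529.9  90.3 104.3] -0.3001 F [ 0.8  0.3 -5.1] M [ 0.16  0.28 -0.04]
side 892 x [ 16.4 117. ] y [-53.2  57. ] tilt deg [-0.04 -0.24] z -29.1 rect [71.4  2.1] [110.6 113.4] 0.16
top 1098 x [ 17.6 126.6] y [-55.8  49.7] tilt deg [-0.9  -0.11] z -29.8 rect [ 88.1 -19.1] [128.7  90.7] 36.5
bars 198 [[-51.8, -42.5, 44.1], [-7.1, 50.1, 49.7], [47.0, 54.5, 53.1]]
plate 1112 [[-73.6, -52.6, 67.6], [-5.8, 15.6, 75.3], [49.5, 56.1, 83.3]]
```

View pics/s7.png

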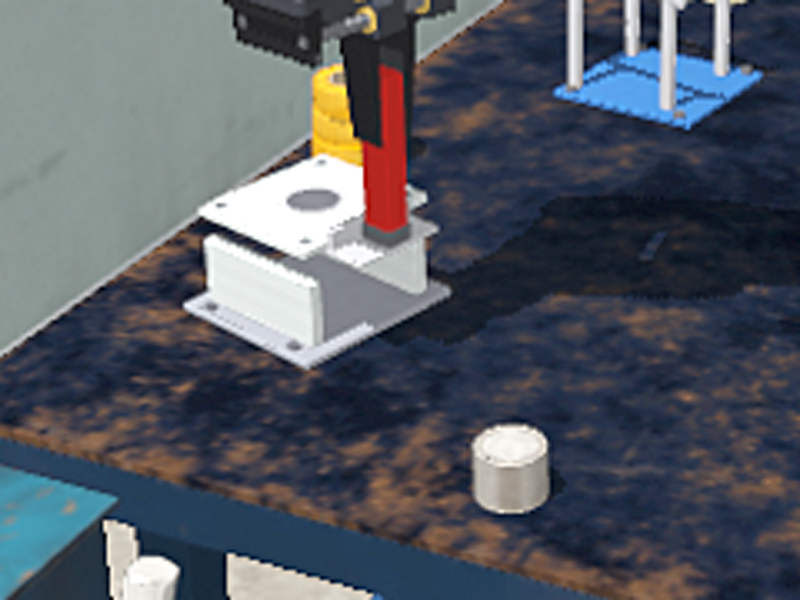

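The side view shows the plate above both bars and square, about 2 mm forward and 1 mm to the right of centre. I'm trimming that and lowering slowly.

Emit:
shift_gripper(
  rows=[
    [-1,-0.5,3,0,0],
    [-2,-1,6,0,0],
    [-2,-1,9,0,0],
    [-2,-1,11.5,0,0],
    [-2,-1,13,0,0],
  ],
)

```text
t: 17.08
eef_pos: [528.0, 91.9, 90.5]
tcp_rot: [3.141, 0.0, -0.3]
ft_force: [-0.4, 1.1, -4.7]
opening: 0.191
grip_force: 30.0
```

Emit:
shift_gripper(
  rows=[
    [0,0,1,0,0],
    [0,0,2,0,0],
    [0,0,3,0,0],
    [0,0,4,0,0],
    [0,0,5,0,0],
  ],
)

```text
t: 17.5
eef_pos: [528.2, 91.9, 86.0]
tcp_rot: [3.142, -0.0, -0.3]
ft_force: [-0.4, 0.1, -4.1]
opening: 0.189
grip_force: 30.0
```

Emit:
shift_gripper(
  rows=[
    [0,0,1,0,0],
    [0,0,2,0,0],
    [0,0,3,0,0],
    [0,0,4,0,0],
    [0,0,5,0,0],
  ],
)

```text
t: 17.92
eef_pos: [528.2, 91.9, 81.0]
tcp_rot: [3.142, -0.0, -0.3]
ft_force: [0.0, 0.2, -1.4]
opening: 0.19
grip_force: 30.0
```

Emit:
shift_gripper(
  rows=[
    [0,0,2,0,0],
    [0,0,4,0,0],
    [0,0,6,0,0],
    [0,0,7,0,0],
    [0,0,7,0,0],
  ],
)

```text
t: 18.33
eef_pos: [528.2, 91.9, 73.7]
tcp_rot: [3.141, 0.0, -0.3]
ft_force: [-0.5, 0.3, -2.5]
opening: 0.191
grip_force: 30.0
```

Emit:
shift_gripper(
  rows=[
    [0,0,0,0,0],
    [0,0,0,0,0],
    [0,0,0,0,0],
  ],
)

```text
t: 18.58
eef_pos: [528.2, 91.9, 74.1]
tcp_rot: [3.142, -0.0, -0.3]
ft_force: [0.2, 0.7, -2.4]
opening: 0.188
grip_force: 30.0
```

```bash
python3 see.py s8 160 220 240 180; python3 go.py 530 90 75 -17.2
```

Run:
```python
from h import *
a=np.radians(-17.2); O=np.array([593.4,71.2,0]); M=np.array([[np.cos(a),np.sin(a),0],[-np.sin(a),np.cos(a),0],[0,0,1]])
for n,f in(("side","s.npz"),("top","t.npz")):
    D=np.load(f); L=(cloud(n,D["d"])-O)@M.T; X,Y,Z=L[...,0],L[...,1],L[...,2]
    m=(abs(X)<75)&(abs(Y)<75)&(Z>52.5)&(Z<60); q=L[m]; print(n,len(q),np.percentile(q,[1,50,99],axis=0).round(1).tolist(),cv2.minAreaRect(q[:,:2].astype(np.float32)))
```

```text
t 18.68 pos [528.2  91.9  74.1] rot [-3.1416e+00 -2.0000e-04 -3.0020e-01] shift [ 2.3  1.3 -0.9] turn -0.0 F [-0.1 -0.3 -3.1] M [ 0.13  0.2  -0.01] grip 29.995513558387756 open 0.188
side 988 [[-66.0, -52.3, 52.9], [-0.7, 14.3, 57.0], [47.6, 56.4, 59.3]] ((-12.075096130371094, 0.6046295166015625), (113.33048248291016, 125.70729064941406), 89.91258239746094)
top 972 [[-50.4, -55.0, 52.7], [17.7, -21.5, 56.1], [49.1, 51.0, 59.8]] ((-2.810199737548828, -0.959320068359375), (105.26998138427734, 109.88235473632812), 0.4539502263069153)
```

The plate is down flat, within about 1 mm of centre, and the blade hangs free 11 mm below it. I'm drawing it out.

Emit:
shift_gripper(
  rows=[
    [-5,0,0,0,0],
    [-15,0,0,0,0],
    [-30,0,0,0,0],
    [-45,0,0,0,0],
    [-60,0,0,0,0],
  ],
)

```text
t: 19.1
eef_pos: [469.3, 109.9, 74.0]
tcp_rot: [3.141, 0.0, -0.3]
ft_force: [-0.8, -0.6, -1.3]
opening: 0.188
grip_force: 30.0
```

Emit:
shift_gripper(
  rows=[
    [-15,0,0,0,0],
    [-30,0,0,0,0],
    [-45,0,0,0,0],
    [-60,0,0,0,0],
    [-75,0,0,0,0],
  ],
)

```text
t: 19.52
eef_pos: [397.7, 132.1, 74.2]
tcp_rot: [-3.142, -0.0, -0.3]
ft_force: [-0.0, 0.2, -2.6]
opening: 0.189
grip_force: 30.0
```

Emit:
shift_gripper(
  rows=[
    [0,0,0,0,0],
    [0,0,-20,0,0],
    [0,0,-45,0,0],
    [0,0,-70,0,0],
    [0,0,-75,0,0],
  ],
)

```text
t: 19.93
eef_pos: [400.6, 132.1, 152.1]
tcp_rot: [-3.139, -0.005, -0.3]
ft_force: [0.7, -0.0, -1.3]
opening: 0.189
grip_force: 30.0
```

```bash
python3 go.py 445 -122 140 0
```

```text
t 19.93 pos [400.6 132.1 152.1] rot [-3.1393 -0.0048 -0.3   ] shift [117.5 229.6  12.1] turn -0.3 F [ 0.7 -0.  -1.3] M [ 0.09  0.12 -0.02] grip 29.99563157558441 open 0.189
```

Emit:
shift_gripper(
  rows=[
    [13,25,0,0,0],
    [26,51,0,0,0],
    [39,77,0,0,0],
    [52,102,0,0,0],
    [65,128,0,0,0],
  ],
)

```text
t: 20.35
eef_pos: [423.3, -11.0, 148.5]
tcp_rot: [3.142, 0.0, -0.3]
ft_force: [0.3, 0.4, -2.5]
opening: 0.188
grip_force: 30.0
```

Emit:
shift_gripper(
  rows=[
    [13,25,0,0,0],
    [26,51,0,0,0],
    [39,77,0,0,0],
    [52,102,0,0,0],
    [52,102,0,0,0],
  ],
)

```text
t: 20.77
eef_pos: [443.9, -126.4, 148.3]
tcp_rot: [3.141, -0.001, -0.303]
ft_force: [-0.7, -0.2, -1.7]
opening: 0.189
grip_force: 30.0
```

Emit:
shift_gripper(
  rows=[
    [0,0,0,-0.1,0],
    [0,0,10,-0.2,0],
    [0,0,30,-0.3,0],
    [0,0,60,-0.3,0],
    [0,0,85,-0.3,0],
  ],
)

```text
t: 21.18
eef_pos: [442.6, -122.2, 62.5]
tcp_rot: [3.141, -0.001, 0.001]
ft_force: [-1.1, -0.5, -2.3]
opening: 0.186
grip_force: 30.0
```

Emit:
shift_gripper(
  rows=[
    [0,0,0,0,0],
    [0,0,0,0,0],
    [0,0,0,0,0],
  ],
)

```text
t: 21.43
eef_pos: [443.3, -122.5, 64.8]
tcp_rot: [3.141, -0.001, -0.0]
ft_force: [-0.1, -1.4, -1.9]
opening: 0.188
grip_force: 30.0
```

```bash
python3 go.py 445 -122 39 0
```

```text
t 21.43 pos [ 443.3 -122.5   64.8] rot [ 3.1413e+00 -6.0000e-04 -1.0000e-04] shift [ 1.7 -0.6 25.8] turn -0.0001 F [-0.1 -1.4 -1.9] M [ 0.    0.15 -0.01] grip 29.997217655181885 open 0.188
```

Emit:
shift_gripper(
  rows=[
    [0,0,6,0,0],
    [0,0,12,0,0],
    [0,0,18,0,0],
    [0,0,22,0,0],
    [0,0,24,0,0],
  ],
)

```text
t: 21.85
eef_pos: [442.8, -122.4, 39.5]
tcp_rot: [-3.141, 0.0, -0.0]
ft_force: [0.5, 0.5, -1.8]
opening: 0.188
grip_force: 30.0
```

Emit:
shift_gripper(
  rows=[
    [0,0,0.5,0,0],
    [0,0,1,0,0],
    [0,0,1.5,0,0],
    [0,0,1.5,0,0],
    [0,0,1.5,0,0],
  ],
)

```text
t: 22.27
eef_pos: [443.0, -122.6, 38.8]
tcp_rot: [3.141, -0.0, -0.0]
ft_force: [-1.3, 0.2, 2.5]
opening: 0.191
grip_force: 30.0
```

```bash
python3 go.py 445 -122 39 0
```

```text
t 22.27 pos [ 443.  -122.6   38.8] rot [ 3.1414e+00 -4.0000e-04 -2.0000e-04] shift [ 2.  -0.6 -0.2] turn -0.0002 F [-1.3  0.2  2.5] M [ 0.18  0.41 -0.01] grip 29.997855126857758 open 0.191
```

Bench contact confirmed. I'm opening fully, waiting, and then rising.

Emit:
shift_gripper(
  rows=[
    [0,0,0,0,0.6],
    [0,0,0,0,0.6],
    [0,0,0,0,0.6],
    [0,0,0,0,0.6],
    [0,0,0,0,0.6],
  ],
)

```text
t: 22.68
eef_pos: [443.0, -122.5, 38.5]
tcp_rot: [3.141, -0.0, -0.0]
ft_force: [-0.3, -0.3, 0.1]
opening: 0.48
grip_force: 0.0
```

Emit:
shift_gripper(
  rows=[
    [0,0,-5,0,0.6],
    [0,0,-20,0,0.6],
    [0,0,-50,0,0.6],
    [0,0,-85,0,0.6],
    [0,0,-120,0,0.6],
  ],
)

```text
t: 23.1
eef_pos: [442.4, -122.3, 160.1]
tcp_rot: [-3.141, 0.001, -0.0]
ft_force: [0.1, -0.2, 0.2]
opening: 0.601
grip_force: 0.0
```

Emit:
shift_gripper(
  rows=[
    [0,0,-20,0,0.6],
    [0,0,-40,0,0.6],
    [-20,20,-60,0,0.6],
    [-20,20,-60,0,0.6],
    [-20,20,-60,0,0.6],
  ],
)

```text
t: 23.52
eef_pos: [422.8, -143.0, 219.6]
tcp_rot: [3.14, -0.002, -0.002]
ft_force: [-0.6, -0.2, -0.4]
opening: 0.599
grip_force: 0.0
```

```bash
python3 go.py 445 -122 39 0
python3 see.py s9 160 170 280 210
```

Run:
```python
from h import *
a=np.radians(-17.2); O=np.array([593.4,71.2,0]); M=np.array([[np.cos(a),np.sin(a),0],[-np.sin(a),np.cos(a),0],[0,0,1]])
D=np.load("t.npz"); C=cloud("top",D["d"]); L=(C-O)@M.T; X,Y,Z=L[...,0],L[...,1],L[...,2]
q=L[(abs(X)<75)&(abs(Y)<75)&(Z>52.5)&(Z<62)]; ft=np.linalg.lstsq(np.c_[q[:,:2],np.ones(len(q))],q[:,2],rcond=None)[0]
print("plate",len(q),cv2.minAreaRect(q[:,:2].astype(np.float32)),"z",q[:,2].mean(),"tilt",np.degrees(ft[:2]))
m=(abs(C[...,0]-530)<60)&(abs(C[...,1]+122)<45)&(C[...,2]>1.8)&(C[...,2]<20); q=C[m]; print("blade z",np.percentile(q[:,2],[5,50,95]))
```

```text
t 23.52 pos [ 422.8 -143.   219.6] rot [ 3.1404e+00 -2.2000e-03 -1.7000e-03] shift [ 21.8 -21.2 180.7] turn -0.0017 F [-0.6 -0.2 -0.4] M [ 0.05  0.01 -0.04] grip 0.0 open 0.599
plate 2043 ((-0.3131675720214844, -0.5983085632324219), (100.01070404052734, 110.51138305664062), 0.7001177668571472) z 56.21532930333191 tilt [0.03920239 0.0613059 ]
blade z [1.9518211  3.55072595 6.7645725 ]
```

View pics/s9.png

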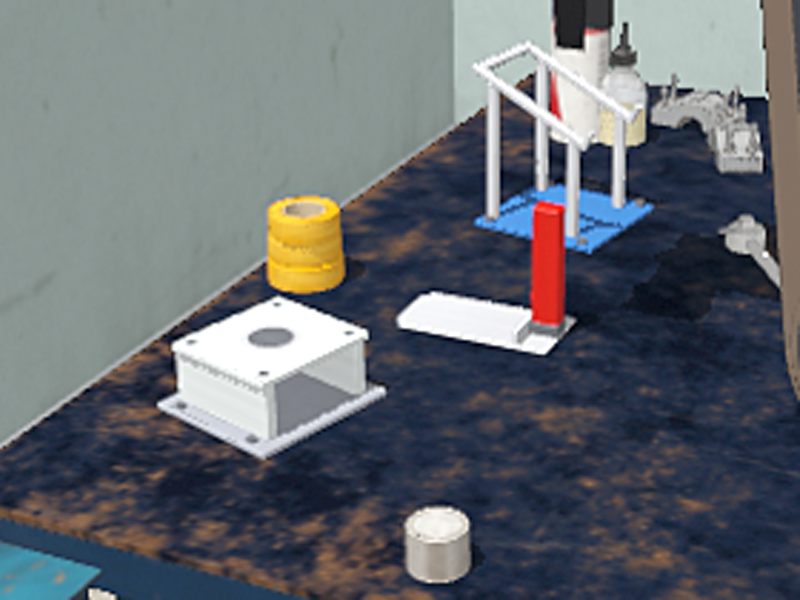

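The picture shows the plate flat on both bars and the lifter flat on the bench, clear of stand and rack, with the bystanders undisturbed. I'm handing in.

```bash
python3 -c "from cell import env; print(env.job_done())"
```

```text
the job is handed in; nothing more can be done
None
```

The job is handed in with no verdict returned: the plate lies flat on the stand, within about 1 mm of centre and 1° of square by my last measurement, and the lifter is back flat on the bench, clear of stand and rack.

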